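# Test the microscope's stop button and re-arm it

## Task

Test the microscope stage's emergency stop: press the red mushroom button all the way in and let go so that it stays latched, then push its ears round clockwise (seen from above) until it springs back out. Then press the blue reset button fully down and let it come back up. Do not press the white button, do not lift, tip or shove the stop station, and leave the other things on the bench where they stand.

Things in the scene. Friction and masses are not known exactly. Their poses are not given: they have to be found in the camera images.
- station: The stop station, standing loose on the bench: square steel foot 130 x 130 x 12 mm, on it a yellow box 96 x 96 mm reaching 70 mm above the bench, the red stop button on its top centre; about 2.2 kg. Origin at the centre of the underside, z up. It slides if pushed sideways with more than about 10 N.
- stop_top (a point): Centre of the flat top face (42 mm across) of the red mushroom head, on its vertical turning axis, 103 mm above the bench when the button is out; it goes down with the button. Head: 54 mm diameter, 18 mm thick, its underside 15 mm above the yellow box when out and about 6 mm when latched in. White arrows on top show the release direction, clockwise from above.
- ear0 (a point): First of the three equal ears that stick out sideways from the head's rim, 120 degrees apart, each 11 mm wide (across its length), 16 mm high, running out to 52 mm from the head's axis. The point is on the ear's top face (1 mm below stop_top), 44 mm from the axis; it moves with the head. Its x axis points along ear0, z up.
- ear1 (a point): Second of the three equal ears that stick out sideways from the head's rim, 120 degrees apart, each 11 mm wide (across its length), 16 mm high, running out to 52 mm from the head's axis. The point is on the ear's top face (1 mm below stop_top), 44 mm from the axis; it moves with the head. Its x axis points along ear0, z up.
- ear2 (a point): Third of the three equal ears that stick out sideways from the head's rim, 120 degrees apart, each 11 mm wide (across its length), 16 mm high, running out to 52 mm from the head's axis. The point is on the ear's top face (1 mm below stop_top), 44 mm from the axis; it moves with the head. Its x axis points along ear0, z up.
- stop_press (a joint): How far the stop is pushed in: 0 out, 0.010 m at the bottom of its stroke. It latches by itself when pushed past about 0.0093 and then rests at about 0.009. Spring: about 3 N at the start, 7 N at the bottom; 8 to 15 N on its centre is plenty.
- stop_twist (a joint): Turn of the red head in rad, clockwise seen from above: 0 at rest, stop at 0.8. A spring (0.02 to 0.05 N m, so with the latch's friction 2 to 4 N at an ear while latched) turns it back to 0 when let go. Turning it past about 0.5 while latched frees the latch and the button springs out, unless a finger bearing on the head holds it in until it is taken away.
- blue_pad: Grey box 66 x 66 x 30 mm bolted to the bench, carrying the blue reset button on its top. Origin at the centre of the underside.
- blue_top (a point): Centre of the top of the blue reset button (32 mm diameter, in a 48 mm black collar 12 mm high), about 52 mm above the bench when up; it goes down with the button.
- blue (a joint): Blue reset button: 0 up, 0.006 m fully down; springs back; 5 N to push it down.
- white_pad: Same grey box with the white button, which starts a scan and must not be pressed. Origin at the centre of the underside. The blue and white boxes may be either way round.
- white (a joint): White button: 0 up, 0.006 m fully down.
- bottle_a: Amber bottle with black cap, 36 mm diameter, 85 mm tall, loose, beside the station. Origin under its centre.
- bottle_b: Another such amber bottle, 36 mm diameter, 85 mm tall.
- objective: Loose steel microscope objective standing up, 34 mm diameter, 50 mm tall. Origin under its centre.
- slide_box: Blue slide box 90 x 45 x 24 mm, loose. Origin under its centre.
- petri: Clear petri dish 88 mm diameter, 14 mm high, loose. Origin under its centre.
- tip_box: Green and clear pipette tip box 80 x 110 x 45 mm, loose. Origin under its centre.
- driver: Small screwdriver 150 mm long lying on the bench, loose.

How it is judged:
By the outcome, as a careful person would: the job done as asked, in the order asked, and still so for the second after the job is handed in, with the robot touching nothing.
It also fails if it takes over 48 s, if anything falls off the work surface, if the arm or the gripper's body presses on something with over 40 N, if the wrist force passes 120 N, or if a joint passes its speed limit or range.

## Robot

A 6-joint arm with a two-finger parallel gripper is mounted at the origin on the work surface. World frame = base frame: x ahead of the robot, y to its left, z up, the work surface at z = 0. Lengths are in m, angles in rad, forces in N, time in s.
With the tool pointing down it reaches from about 0.25 to 0.775 m from the base axis. Payload 4 kg.
Tool frame: the origin (TCP) lies between the finger pads; the fingertips stand 17 mm ahead of it and the grasp point (between the pads) lies 2 mm behind it (r.tip_reach is the distance from the TCP to the fingertips, in m); z points along the fingers, y is the direction in which the jaws open and shut (so a half turn about z gives the same grasp; the last joint's range is limited). The gripper opens to 94 mm and grips with 3 to 60 N. Pads are 16 mm wide; open, the fingers measure 119 mm over their backs; the gripper's body (75 mm by 177 mm) begins 78 mm behind the grasp point.
Start: joints at [-1.292, 0.087, 1.371, -0, 1.684, -0.103], TCP at [0.205, -0.51, 0.223] pointing down, gripper open.
Joint ranges: [-3.1, 3.1], [-0.76, 2.03], [0.27, 2.55], [-1.08, 4.22], [0.17, 2.65], [-2.57, 2.57]. Speed limits (rad/s): [2.79, 2.79, 3.14, 3.14, 3.14, 3.14].

## Interface

Orientations are given as a unit quaternion [w, x, y, z].
In Python, from cell import read_state, snapshot, camera_model, order, r gives the robot as it stands.
- The arm moves only by the tool servo_tool, never from a script. Its argument "steps" is a list of rows, each a list of 4 numbers: the shift along the world's x, y, z in cm, then the turn about the world's z in rad. In form: [[x, y, z, twist], ...]. A call has 1 to 10 rows; each row shifts and turns the commanded pose from where the row before left it; what a row does not reach is not made up. A row lasts 1/10 s, in which the tool goes at most 50 mm and 8.59 degrees, less where a joint would pass 70% of its speed; a pose out of reach is approached as far as the arm can. A call with a gripper value outside its range is refused whole. "hand" is the gripper command: -1 is fully open, 1 is shut, values between are in proportion, set as the call begins (left out, the last holds). The fingers move at their own pace and stop on an object; the grip force is fixed at half the most. Time passes only in rows, so rows that do not move let the fingers close. It gives the time, the measured TCP pose, the force and the opening at its end, in the units of the state.
- read_state(): the state, without advancing time (a new reading comes with each control period).
- snapshot(name): name is "scene" or "side" or "wrist"; returns the picture (384x512x3 uint8, red, green, blue); there is no depth.
- camera_model(name): a dict with "camera_matrix" (3x3 intrinsics, pixels), "T" (4x4, takes a point from camera to world coordinates); the wrist camera has in their place "T_tool_cam" (4x4, takes a point from camera to tool coordinates, whose origin is the TCP and whose axes are the flange's). Camera axes: x right, y down, z forward; pixel columns grow to the right and rows downward; lengths in m; the calibration is good to about 2 mm. A picture is of the moment at which its call begins: read the wrist's pose just before it. camera_model takes no time and is no camera call.
- order.job_done(): hands the job in, once; it reports no verdict.
The state is a dict: "t": time; "q": joint angles; "dq": joint speeds; "tau": joint torques, N m; "position": TCP position; "tool_rot": TCP orientation; "contact_force": force on the tool from outside, world axes, zero at the start; "moment": the same for the moment, N m; "finger_gap": finger opening in m.
Only numpy, scipy, OpenCV 4.12 (cv2) and the standard library are available. Lean on these libraries where they do the work, as an engineer would, in place of code of your own. Each camera call takes 0.05 s, during which the arm holds its last target.

## Working session

There is one attempt and no reset: what is moved stays moved. The work goes in short steps, Python scripts to look and compute and a tool call to move; the robot and the scene stay as the last step left them, time stands still between calls to the robot, and variables do not carry over. Pictures are saved under pics/ and viewed, and the job is handed in when it is done.

Besides the shell and the picture viewer there is one more tool, called after "Emit:" by a JSON object that holds its "op" and its "data". servo_tool: Moves the arm, as the interface text tells. Its arguments: {"type":"object","properties":{"steps":{"type":"array","items":{"type":"array","items":{"type":"number"}}},"hand":{"type":"number"}},"required":["steps"]}

```bash
mkdir -p pics; ls; python3 - <<'E'
from cell import *
import cv2
print(read_state())
for n in("scene","side","wrist"):
    im=snapshot(n); cv2.imwrite(f"pics/{n}0.png",im[:,:,::-1]); print(n,camera_model(n))
E
```

```text
pics
{'t': 0.0, 'q': array([-1.29212448e+00,  8.79319587e-02,  1.37223770e+00,  5.20953280e-06,
        1.68360310e+00, -1.03075831e-01]), 'dq': array([-0.00048804,  0.00095769,  0.00149529,  0.00287801,  0.00024101,
        0.00019287]), 'tau': array([-8.58016465e-04, -3.40180600e+01, -3.02429795e+01,  7.17280945e-02,
        3.28104885e-02, -1.78558835e-04]), 'position': array([ 0.20476678, -0.50990986,  0.22132514]), 'tool_rot': array([-1.08608123e-03,  9.81838189e-01,  1.89717110e-01, -9.30030060e-05]), 'contact_force': array([ 0.05017272,  0.49149997, -0.1106732 ]), 'moment': array([ 2.18615712e-02, -4.49266215e-02,  7.51882369e-05]), 'finger_gap': 0.09407182260374108}
scene {'camera_matrix': array([[378.79449812,   0.        , 253.49991912],
       [  0.        , 378.79449812, 186.66870954],
       [  0.        ,   0.        ,   1.        ]]), 'T': array([[ 0.34585761,  0.69315582, -0.63239032,  1.26125257],
       [ 0.93828388, -0.25375853,  0.23501059, -0.26727516],
       [ 0.00242452, -0.67464184, -0.73814125,  0.87808745],
       [ 0.        ,  0.        ,  0.        ,  1.
[... 276 characters left out ...]
,  0.42920743, -0.63447283,  0.67400013],
       [-0.00300584, -0.82968724, -0.55822043,  0.68664194],
       [ 0.        ,  0.        ,  0.        ,  1.        ]])}
wrist {'camera_matrix': array([[287.40182772,   0.        , 260.98896509],
       [  0.        , 287.40182772, 186.96764654],
       [  0.        ,   0.        ,   1.        ]]), 'T_tool_cam': array([[ 1.14903823e-04, -9.68060082e-01, -2.50718295e-01,
         7.24192281e-02],
       [ 9.99999767e-01,  2.79837432e-04, -6.22194926e-04,
        -4.16106804e-04],
       [ 6.72482435e-04, -2.50718165e-01,  9.68059889e-01,
        -1.61471116e-01],
       [ 0.00000000e+00,  0.00000000e+00,  0.00000000e+00,
         1.00000000e+00]])}
```

View pics/scene0.png

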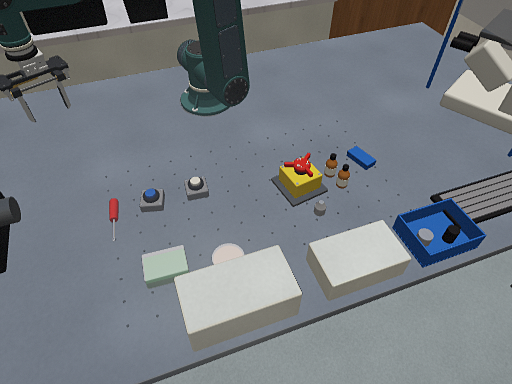

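View pics/side0.png

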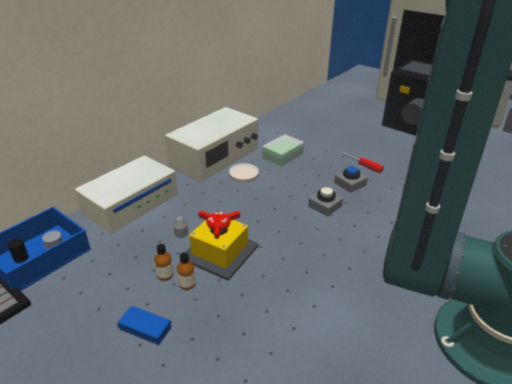

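View pics/wrist0.png

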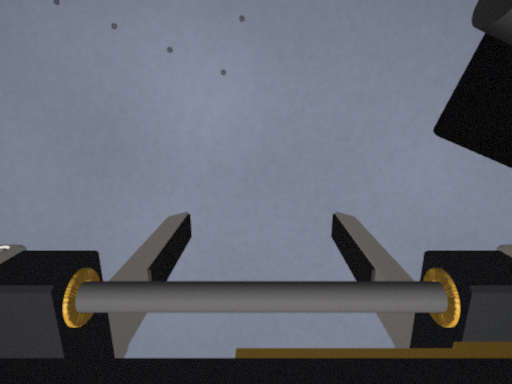

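The scene view shows the red head near (302,165), blue button (151,195) and white (196,183). The side view shows red (218,222), blue (352,172), white (326,193). Bottles stand next to the station at scene (331,165) and (343,176).

```bash
cat > h.py <<'E'
from cell import *
import cv2, numpy as np
from scipy.spatial.transform import Rotation as R
def wT(s,cm):
    q=s['tool_rot'];T=np.eye(4);T[:3,:3]=R.from_quat([q[1],q[2],q[3],q[0]]).as_matrix();T[:3,3]=s['position'];return T@cm['T_tool_cam']
def ray(px,cm,T):
    d=np.linalg.inv(cm['camera_matrix'])@[px[0],px[1],1.];return T[:3,3],T[:3,:3]@d
def onz(px,z,cm,T):
    o,d=ray(px,cm,T);return o+d*(z-o[2])/d[2]
def two(r1,r2):
    (o1,d1),(o2,d2)=r1,r2
    A=np.c_[d1,-d2];t=np.linalg.lstsq(A,o2-o1,rcond=None)[0]
    a=o1+d1*t[0];b=o2+d2*t[1];return (a+b)/2,np.linalg.norm(a-b)
def blobs(m,mn=20):
    n,l,s,c=cv2.connectedComponentsWithStats(m.astype(np.uint8));return [(s[i,4],c[i].round(1),s[i,:4]) for i in range(1,n) if s[i,4]>=mn]
E
python3 - <<'E'
from h import *
P={}
for n in("scene","side"):
    im=cv2.imread(f"pics/{n}0.png");h=cv2.cvtColor(im,cv2.COLOR_BGR2HSV);H,S,V=cv2.split(h)
    print(n);print('red',blobs(((H<6)|(H>174))&(S>180)&(V>80)))
    print('yel',blobs((H>20)&(H<35)&(S>150)&(V>80)))
    print('blue',blobs((H>100)&(H<125)&(S>150)&(V>50)))
    cm=camera_model(n)
    for k,px,z in (('red',{'scene':(302,165),'side':(218,222)}[n],.1),('blue',{'scene':(151,193),'side':(352,172)}[n],.05),('white',{'scene':(196,181),'side':(326,192)}[n],.05)):
        P.setdefault(k,[]).append(ray(px,cm,cm['T']));print(k,onz(px,z,cm,cm['T']))
    x=(390,130,40) 
    
for k in P: print(k,two(*P[k]))
a=cv2.imread("pics/scene0.png")[120:230,90:390];cv2.imwrite("pics/c1.png",cv2.resize(a,None,fx=2.6,fy=2.6,interpolation=2))
a=cv2.imread("pics/side0.png")[140:330,110:400];cv2.imwrite("pics/c2.png",cv2.resize(a,None,fx=2.7,fy=2.7,interpolation=2))
E
```

```text
scene
red [(np.int32(240), array([300.9, 164.7]), array([285, 153,  28,  23], dtype=int32))]
yel [(np.int32(845), array([299.4, 180.5]), array([279, 164,  43,  34], dtype=int32))]
blue [(np.int32(321), array([443.8,  44.3]), array([426,   0,  36,  88], dtype=int32)), (np.int32(360), array([360.9, 157.3]), array([347, 146,  29,  24], dtype=int32)), (np.int32(60), array([149.7, 192.2]), array([145, 189,  10,   8], dtype=int32)), (np.int32(3380), array([437.2, 231.5]), array([392, 198,  94,  69], dtype=int32))]
red [0.56270481 0.14407224 0.1       ]
blue [ 0.47255772 -0.29280623  0.05      ]
white [ 0.47085072 -0.15770754  0.05      ]
side
red [(np.int32(124), array([370.7, 164. ]), array([360, 158,  22,  13], dtype=int32)), (np.int32(403), array([218.2, 220.4]), array([199, 211,  40,  26], dtype=int32))]
yel [(np.int32(64), array([404.2,  89. ]), array([400,  85,  10,   9], dtype=int32)), (np.int32(1763), array([218.9, 243.1]), array([190, 220,  58,  48], dtype=int32))]
blue [(np.int32(3163), array([359.7,  31.3]), array([330,   0,  60,  77], dtype=int32)), (np.int32(64), array([351.9, 169.8]), array([347, 167,  11,   7], dtype=int32)), (np.int32(151), array([138.6, 196.7]), array([114, 180,  55,  32], dtype=int32)), (np.int32(4135), array([ 39.9, 247.7]), array([  0, 207,  90,  83], dtype=int32)), (np.int32(1191), array([144.3, 324.4]), array([118, 306,  52,  38], dtype=int32))]
red [0.54305547 0.1547866  0.1       ]
blue [ 0.45773257 -0.28383644  0.05      ]
white [ 0.46087737 -0.15557918  0.05      ]
red (array([0.55268549, 0.14788498, 0.0903382 ]), np.float64(0.00366372676631988))
blue (array([ 0.46353406, -0.2939023 ,  0.04203025]), np.float64(0.002655201285383353))
white (array([ 0.46448223, -0.1584575 ,  0.04566097]), np.float64(0.004354252422380417))
```

View pics/c1.png

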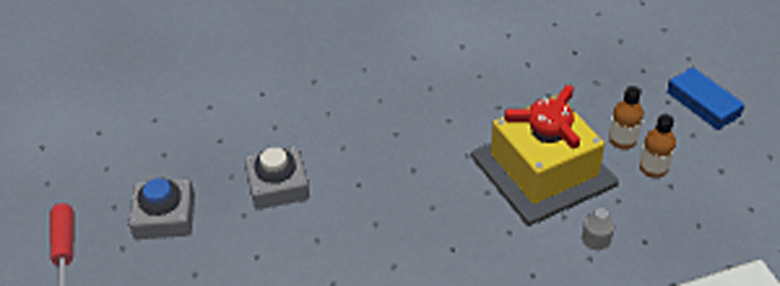

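View pics/c2.png

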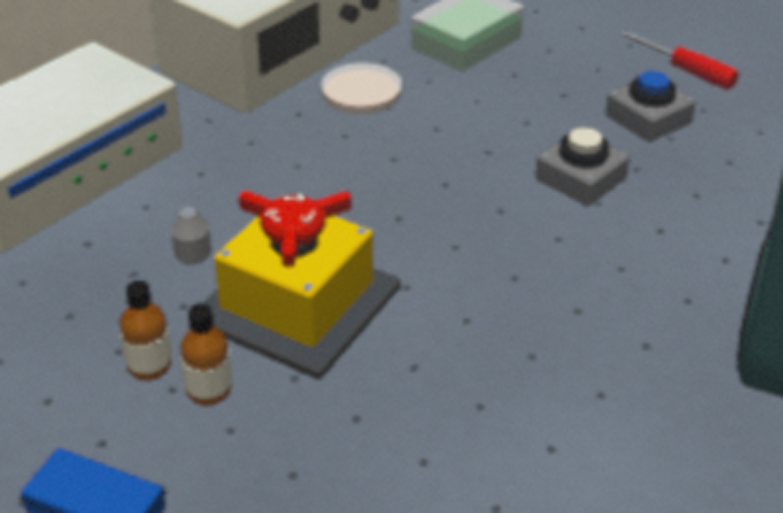

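Red head estimated near (0.553, 0.148), blue near (0.465, -0.293). I'm moving the wrist camera over the station.

Emit:
{"op": "servo_tool", "data": {"steps": [[2, 4.3, 0.2, 0], [2, 4.3, 0.2, 0], [2, 4.3, 0.2, 0], [2, 4.3, 0.2, 0], [2, 4.3, 0.2, 0], [2, 4.3, 0.2, 0], [2, 4.3, 0.2, 0], [2, 4.3, 0.2, 0], [2, 4.3, 0.2, 0], [2, 4.3, 0.2, 0]], "hand": -1}}

```text
t: 1.15
position: [0.4051, -0.0785, 0.2425]
tool_rot: [0.0, 0.982, 0.19, 0.0]
contact_force: [0.6, 0.6, -0.2]
finger_gap: 0.0943
```

Emit:
{"op": "servo_tool", "data": {"steps": [[2, 4.3, 0.2, 0], [2, 4.3, 0.2, 0], [2, 4.3, 0.2, 0], [2, 4.3, 0.2, 0], [2, 4.3, 0.2, 0], [0, 0, 0, 0], [0, 0, 0, 0], [0, 0, 0, 0]]}}

```text
t: 1.95
position: [0.5045, 0.1336, 0.2523]
tool_rot: [0.0, 0.982, 0.189, -0.0]
contact_force: [0.1, -0.0, 0.6]
finger_gap: 0.0941
```

```bash
python3 - <<'E'
from h import *
import pickle
s=read_state();im=snapshot("wrist");cv2.imwrite("pics/w1.png",im[:,:,::-1]);pickle.dump(s,open("w1.pkl","wb"))
print(s['t'],s['position'],s['q'],s['tool_rot'])
E
```

```text
1.95 [0.50450285 0.13363754 0.25228559] [ 1.50706463e-01  2.11699291e-02  1.38136873e+00 -6.73696440e-04
  1.73983871e+00  1.34056235e+00] [ 3.16209155e-04  9.81925894e-01  1.89265090e-01 -4.05247046e-04]
```

View pics/w1.png

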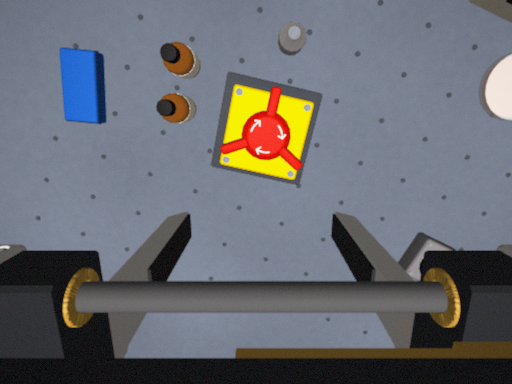

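Red head centre is about (266,135), with ear ends at (277,90), (222,150) and (299,166). The bottles are at upper left, on the side world +y.

```bash
cat > meas.py <<'E'
from h import *
def head(im,cm,T,ztop):
    H,S,V=cv2.split(cv2.cvtColor(im,cv2.COLOR_BGR2HSV))
    m=(((H<8)|(H>172))&(S>150)&(V>70)).astype(np.uint8)
    n,l,st,c=cv2.connectedComponentsWithStats(m)
    i=1+np.argmax(st[1:,4]);m=(l==i).astype(np.uint8)
    m=cv2.morphologyEx(m,cv2.MORPH_CLOSE,np.ones((9,9)))
    d=cv2.distanceTransform(m,cv2.DIST_L2,5);v=np.argwhere(d>d.max()-0.6).mean(0)[::-1]
    c=onz(v,ztop-.005,cm,T)
    ys,xs=np.nonzero(m);P=np.array([onz((x,y),ztop-.003,cm,T) for x,y in zip(xs,ys)])
    D=P[:,:2]-c[:2];r=np.hypot(*D.T);a=np.degrees(np.arctan2(D[:,1],D[:,0]))
    k=(r>.033)&(r<.05);ha=np.sort(a[k])
    z=np.exp(3j*np.radians(a[k])).mean();a0=np.degrees(np.angle(z))/3
    ears=[]
    for j in range(3):
        A=a0+120*j;sel=k&(abs((a-A+180)%360-180)<40)
        dd=(a[sel]-A+180)%360-180;ears.append((A+dd.mean(),r[abs((a-A+180)%360-180)<15].max()))
    return v,d.max(),c,ears
E
python3 - <<'E'
from meas import *
import pickle
s=pickle.load(open("w1.pkl","rb"));im=cv2.imread("pics/w1.png");cm=camera_model("wrist");T=wT(s,cm)
print(head(im,cm,T,.103))
H,S,V=cv2.split(cv2.cvtColor(im,cv2.COLOR_BGR2HSV))
y=((H>20)&(H<35)&(S>150)&(V>80)).astype(np.uint8);y=cv2.morphologyEx(y,cv2.MORPH_CLOSE,np.ones((41,41)))
c,_=cv2.findContours(y,0,1);c=max(c,key=cv2.contourArea);(p,wh,a)=cv2.minAreaRect(c);B=cv2.boxPoints((p,wh,a))
W=np.array([onz(b,.07,cm,T) for b in B]);print(p,wh,W,W.mean(0),np.linalg.norm(W-np.roll(W,1,0),axis=1))
a=im[50:220,130:370];cv2.imwrite("pics/w1c.png",cv2.resize(a,None,fx=3,fy=3))
E
```

```text
(array([265.71428571, 135.14285714]), np.float32(22.968996), array([0.55127204, 0.14744204, 0.098     ]), [(np.float64(9.319846464493732), np.float64(0.051136388528990495)), (np.float64(129.4214968622983), np.float64(0.0519551598718446)), (np.float64(249.01749608160213), np.float64(0.051670980875232204))])
(264.81640625, 132.28033447265625) (82.68319702148438, 82.0533447265625) [[0.49620974 0.19058496 0.07      ]
 [0.59012331 0.20139484 0.07      ]
 [0.60522578 0.10850205 0.07      ]
 [0.51080278 0.090828   0.07      ]] [0.5505904  0.14782746 0.07      ] [0.10081868 0.09453366 0.09411246 0.09606288]
```

View pics/w1c.png

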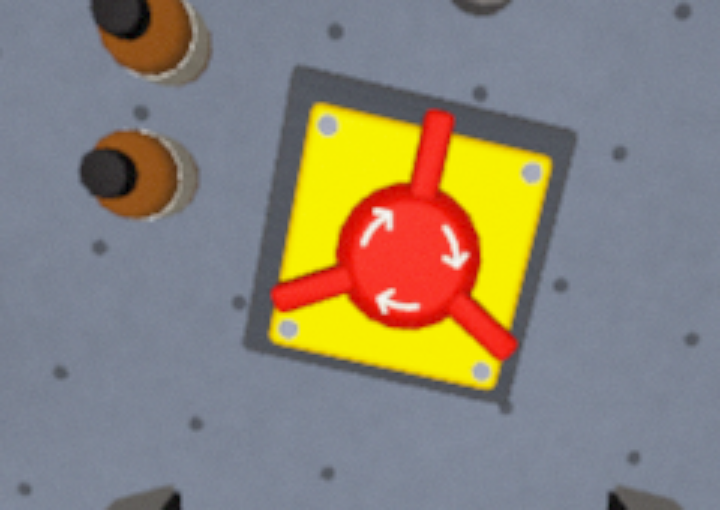

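Centre (0.551, 0.1475). Ears at 9°, 129° and 249°, each reaching 51–52 mm, so the sizes agree. I'm shutting the fingers and going above the head.

Emit:
{"op": "servo_tool", "data": {"steps": [[1.55, 0.46, -1.5, 0.1], [1.55, 0.46, -1.5, 0.1], [1.55, 0.47, -1.5, 0.1], [0, 0, -1.5, 0.1], [0, 0, -1.5, 0.1], [0, 0, -1.5, 0.1], [0, 0, -1.5, 0.1], [0, 0, -1.2, 0.12], [0, 0, 0, 0], [0, 0, 0, 0]], "hand": 1}}

```text
t: 3.0
position: [0.5514, 0.1473, 0.136]
tool_rot: [0.0, 0.826, 0.564, 0.0]
contact_force: [0.2, 0.5, 0.7]
finger_gap: 0.0172
```

Emit:
{"op": "servo_tool", "data": {"steps": [[0, 0, -0.4, 0], [0, 0, -0.4, 0], [0, 0, -0.4, 0], [0, 0, -0.3, 0], [0, 0, -0.3, 0], [0, 0, -0.2, 0], [0, 0, 0, 0], [0, 0, 0, 0]]}}

```text
t: 3.8
position: [0.5514, 0.1485, 0.116]
tool_rot: [0.0, 0.825, 0.565, 0.0]
contact_force: [-1.5, 0.3, 3.6]
finger_gap: 0.0005
```

Emit:
{"op": "servo_tool", "data": {"steps": [[0, 0, -0.2, 0], [0, 0, -0.2, 0], [0, 0, -0.15, 0], [0, 0, -0.1, 0], [0, 0, 0, 0], [0, 0, 0, 0]]}}

```text
t: 4.4
position: [0.5515, 0.1486, 0.1102]
tool_rot: [0.0, 0.825, 0.565, 0.0]
contact_force: [-1.4, -0.7, 6.4]
finger_gap: 0.0007
```

Emit:
{"op": "servo_tool", "data": {"steps": [[0, 0, -0.1, 0], [0, 0, -0.1, 0], [0, 0, 0, 0], [0, 0, 0, 0]]}}

```text
t: 4.8
position: [0.5516, 0.1486, 0.1101]
tool_rot: [0.0, 0.825, 0.565, 0.001]
contact_force: [-6.0, -0.7, 13.6]
finger_gap: 0.0003
```

Bottomed at 13.6 N. I'm lifting off and looking.

Emit:
{"op": "servo_tool", "data": {"steps": [[0, 0, 0.5, 0], [0, 0, 1, 0], [0, 0, 2, 0], [0, 0, 3, 0], [-0.8, -2, 3, 0], [-0.8, -2, 2, 0], [-0.4, -1, 0, 0], [0, 0, 0, 0], [0, 0, 0, 0]]}}

```text
t: 5.7
position: [0.5308, 0.0987, 0.2199]
tool_rot: [-0.001, 0.825, 0.565, -0.001]
contact_force: [0.9, 0.3, 0.5]
finger_gap: 0.0005
```

```bash
python3 - <<'E'
from meas import *
s=read_state();im=snapshot("wrist")[:,:,::-1].copy();cv2.imwrite("pics/w2.png",im)
sd=snapshot("side")[:,:,::-1][140:330,110:400];cv2.imwrite("pics/s2.png",cv2.resize(sd,None,fx=2.7,fy=2.7,interpolation=2))
cm=camera_model("wrist");T=wT(s,cm);print(s['position'],s['contact_force'])
for z in (.103,.094): print(head(im,cm,T,z))
E
```

```text
[0.53080163 0.09868483 0.21989228] [0.88474145 0.33839659 0.45972496]
(array([263.5, 132.5]), np.float32(25.165895), array([0.5517394 , 0.14855978, 0.098     ]), [(np.float64(8.810854255419544), np.float64(0.049047060769579494)), (np.float64(130.46516180400096), np.float64(0.049999248792934915)), (np.float64(248.47002140402716), np.float64(0.05102228794420224))])
(array([263.5, 132.5]), np.float32(25.165895), array([0.55156152, 0.14798979, 0.089     ]), [(np.float64(8.842892792710066), np.float64(0.05061460629885788)), (np.float64(130.54311876798164), np.float64(0.051596489883911745)), (np.float64(248.36774289233563), np.float64(0.05265890030740887))])
```

View pics/w2.png

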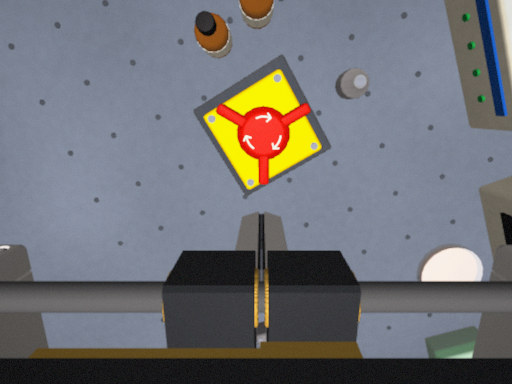

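View pics/s2.png

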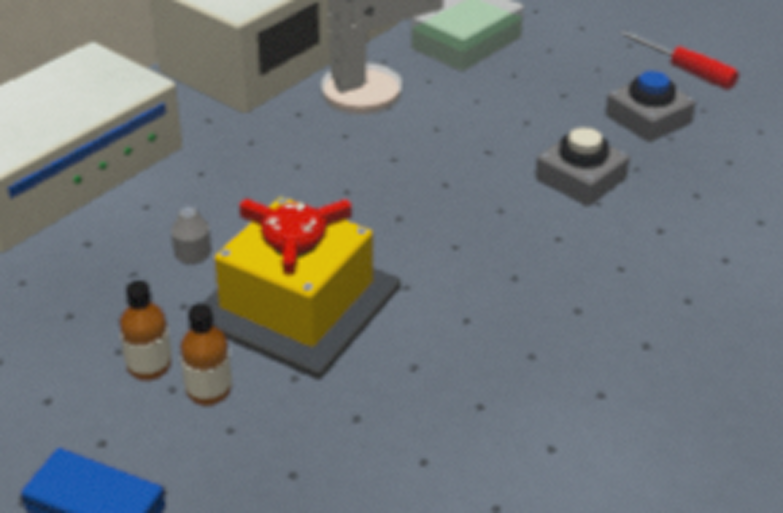

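The button is latched: the head sits visibly lower, the station hasn't moved, and the ear radii fit z=0.094. Next I lower the shut fingers beside ear 248°, on its counter-clockwise side.

Emit:
{"op": "servo_tool", "data": {"steps": [[1.5, 0, 0, 0], [1.45, 0.06, -2, 0], [0, 0, -3, 0], [0, 0, -3, 0], [0, 0, -2, 0], [0, 0, -1.3, 0], [0, 0, -1, 0], [0, 0, 0, 0], [0, 0, 0, 0]]}}

```text
t: 6.7
position: [0.5615, 0.0993, 0.0997]
tool_rot: [0.0, 0.825, 0.565, 0.001]
contact_force: [0.3, -0.4, -0.2]
finger_gap: 0.0003
```

```bash
python3 - <<'E'
from h import *
s=read_state();print(s['position'],s['contact_force'])
C=np.array([.5515,.148])
prev=None
for f in np.r_[0,np.arange(0,.73,.08)]:
    a=np.radians(248.4)-f;e=np.array([np.cos(a),np.sin(a)]);t=np.array([-e[1],e[0]])
    o=.026 if prev is None else .018
    p=C+.042*e+o*t
    print(round(f,2),p.round(4),None if prev is None else ((p-prev)*100).round(2));prev=p
E
```

```text
[0.56145968 0.09929113 0.09973655] [ 0.2754321  -0.41957308 -0.15296484]
0.0 [0.5602 0.0994] None
0.0 [0.5528 0.1023] [-0.74  0.29]
0.08 [0.5491 0.1024] [-0.37  0.  ]
0.16 [0.5455 0.1027] [-0.36  0.03]
0.24 [0.5419 0.1033] [-0.36  0.06]
0.32 [0.5383 0.1042] [-0.35  0.09]
0.4 [0.5349 0.1054] [-0.35  0.12]
0.48 [0.5315 0.1069] [-0.33  0.15]
0.56 [0.5283 0.1086] [-0.32  0.17]
0.64 [0.5252 0.1106] [-0.31  0.2 ]
0.72 [0.5223 0.1128] [-0.29  0.22]
```

Emit:
{"op": "servo_tool", "data": {"steps": [[0, 0, -0.3, 0], [-0.3, 0.1, 0, 0], [-0.3, 0.1, 0, 0], [-0.27, 0.1, 0, 0], [-0.37, 0, 0, -0.08], [-0.36, 0.03, 0, -0.08], [0, 0, 0, 0]]}}

```text
t: 7.4
position: [0.5451, 0.1024, 0.0966]
tool_rot: [0.0, 0.867, 0.498, 0.001]
contact_force: [0.9, -0.2, 1.0]
finger_gap: 0.0004
```

Emit:
{"op": "servo_tool", "data": {"steps": [[-0.36, 0.06, 0, -0.08], [-0.35, 0.09, 0, -0.08], [-0.35, 0.12, 0, -0.08], [-0.33, 0.15, 0, -0.08], [0, 0, 0, 0]]}}

```text
t: 7.9
position: [0.5312, 0.1066, 0.0965]
tool_rot: [0.0, 0.935, 0.354, 0.001]
contact_force: [1.4, -0.1, 1.1]
finger_gap: 0.0003
```

Emit:
{"op": "servo_tool", "data": {"steps": [[-0.32, 0.17, 0, -0.08], [-0.31, 0.2, 0, -0.08], [0, 0, 0, 0], [0, 0, 0, 0]]}}

```text
t: 8.3
position: [0.525, 0.1101, 0.0963]
tool_rot: [0.0, 0.96, 0.279, 0.0]
contact_force: [1.1, -2.1, 1.4]
finger_gap: 0.0004
```

```bash
python3 - <<'E'
from meas import *
s=read_state();print(s['position'],s['contact_force'],s['moment'])
im=snapshot("wrist")[:,:,::-1].copy();cv2.imwrite("pics/w3.png",im)
sd=snapshot("side")[:,:,::-1][140:330,110:400];cv2.imwrite("pics/s3.png",cv2.resize(sd,None,fx=2.7,fy=2.7,interpolation=2))
E
```

```text
[0.52501852 0.11011815 0.09625369] [ 1.09265549 -2.08934972  1.39307655] [-0.14261318 -0.11925484  0.02917114]
```

View pics/w3.png

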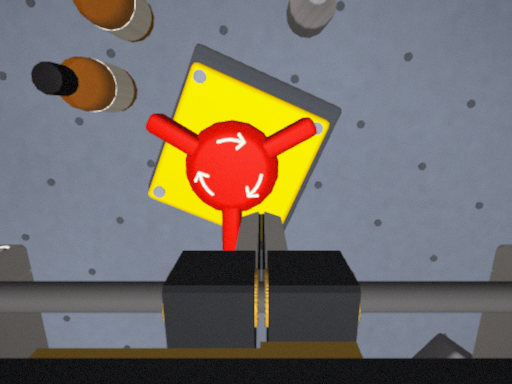

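View pics/s3.png

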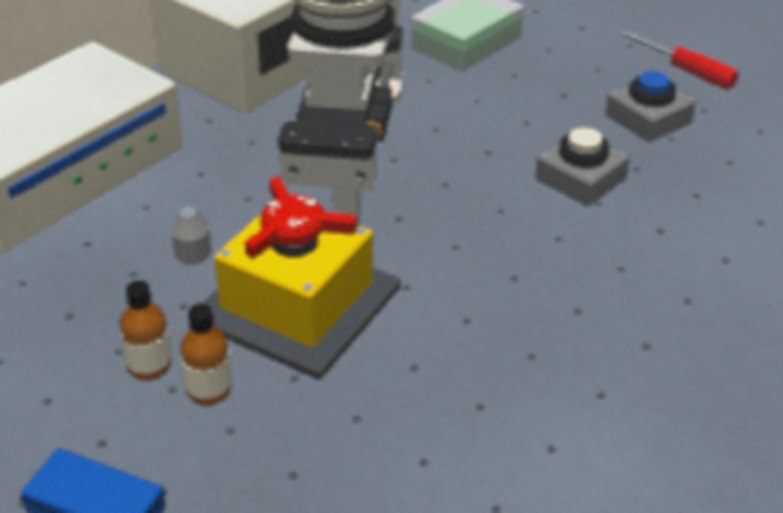

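The head has risen: the black neck is visible, and it is turned about 0.6 rad. I'm backing off along the arc, clear of the ear, then up.

Emit:
{"op": "servo_tool", "data": {"steps": [[0.31, -0.2, 0, 0.08], [0.32, -0.17, 0, 0.08], [0.33, -0.15, 0, 0.08], [0.7, -0.21, 0, 0.16], [0.72, -0.09, 0, 0.16], [0.37, 0, 0, 0.08], [0.7, -0.25, 0, 0], [0.6, -0.2, 0, 0], [0, 0, 2, 0], [0, 0, 3, 0]]}}

```text
t: 9.4
position: [0.5638, 0.0973, 0.1436]
tool_rot: [-0.002, 0.831, 0.557, -0.003]
contact_force: [-0.0, 0.7, 0.3]
finger_gap: 0.0005
```

Emit:
{"op": "servo_tool", "data": {"steps": [[0, 0, 3, 0], [-1.7, -0.3, 4, 0], [-1.5, 0, 0, 0], [0, 0, 0, 0], [0, 0, 0, 0]]}}

```text
t: 9.9
position: [0.5331, 0.0945, 0.2152]
tool_rot: [-0.0, 0.831, 0.557, -0.0]
contact_force: [-0.4, 0.3, 0.6]
finger_gap: 0.0003
```

```bash
python3 - <<'E'
from meas import *
s=read_state();im=snapshot("wrist")[:,:,::-1].copy();cv2.imwrite("pics/w4.png",im)
sd=snapshot("side")[:,:,::-1][140:330,110:400];cv2.imwrite("pics/s4.png",cv2.resize(sd,None,fx=2.7,fy=2.7,interpolation=2))
cm=camera_model("wrist");T=wT(s,cm);print(s['position'],s['contact_force'],s['q'])
for z in (.103,.094): print(head(im,cm,T,z))
E
```

```text
[0.53314193 0.09453479 0.21521715] [-0.38039472  0.30710928  0.59950289] [7.07393109e-02 7.03872826e-02 1.40304269e+00 4.73341437e-05
 1.66909057e+00 4.60175377e-01]
(array([258.  , 130.25]), np.float32(26.362795), array([0.55136272, 0.1481572 , 0.098     ]), [(np.float64(8.487340429841714), np.float64(0.05063823924141269)), (np.float64(130.3604806486631), np.float64(0.0513269424668217)), (np.float64(249.06225997740512), np.float64(0.05229786293538875))])
(array([258.  , 130.25]), np.float32(26.362795), array([0.55106169, 0.14771424, 0.089     ]), [(np.float64(8.449000292332927), np.float64(0.05228280537113653)), (np.float64(130.45366694772838), np.float64(0.05299572209542513)), (np.float64(248.9484714657566), np.float64(0.0540029042374983))])
```

View pics/w4.png

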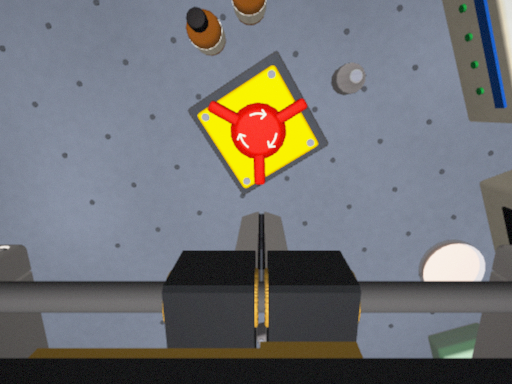

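View pics/s4.png

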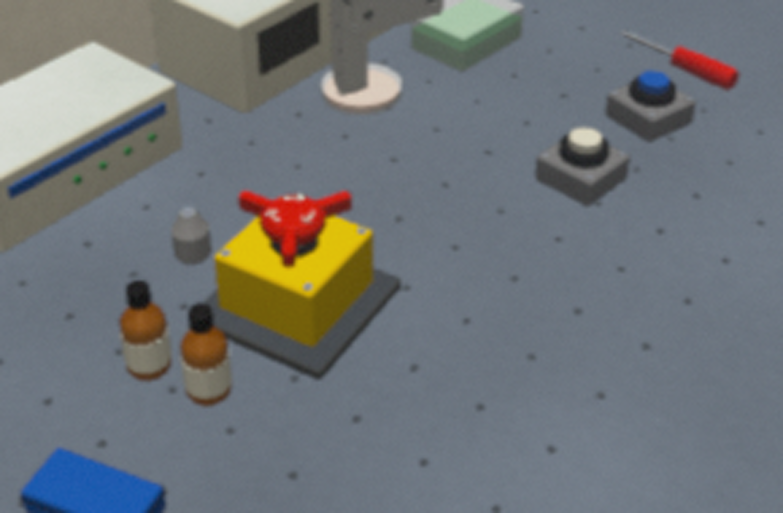

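The stop is out and back at rest, and the station is unmoved. Next I go over the blue button.

Emit:
{"op": "servo_tool", "data": {"steps": [[-0.83, -4.3, 0, 0], [-0.83, -4.3, 0, 0], [-0.83, -4.3, 0, 0], [-0.83, -4.3, 0, 0], [-0.83, -4.3, 0, 0], [-0.83, -4.3, 0, 0], [-0.83, -4.3, 0, 0], [-0.83, -4.3, 0, 0], [-0.83, -4.3, 0, 0], [-0.83, -4.3, 0, 0]]}}

```text
t: 11.0
position: [0.4496, -0.3372, 0.2143]
tool_rot: [-0.001, 0.831, 0.557, -0.0]
contact_force: [0.5, 0.3, 0.6]
finger_gap: 0.0005
```

Emit:
{"op": "servo_tool", "data": {"steps": [[0, 0, 0, 0], [0, 0, 0, 0], [0, 0, 0, 0]]}}

```text
t: 11.3
position: [0.4505, -0.3345, 0.2151]
tool_rot: [-0.001, 0.83, 0.557, 0.0]
contact_force: [0.2, -0.3, 0.6]
finger_gap: 0.0004
```

```bash
python3 - <<'E'
from meas import *
s=read_state();im=snapshot("wrist")[:,:,::-1].copy();cv2.imwrite("pics/w5.png",im)
cm=camera_model("wrist");T=wT(s,cm);print(s['position'],s['contact_force'])
H,S,V=cv2.split(cv2.cvtColor(im,cv2.COLOR_BGR2HSV))
for b in blobs((H>100)&(H<125)&(S>150)&(V>50),60): print(b,onz(b[1],.052,cm,T), b[2][2:].max()/287.4*(T[2,3]-.052))
E
```

```text
[ 0.45049829 -0.33446634  0.21513335] [ 0.16246728 -0.34802615  0.63590801]
(np.int32(614), array([260.9, 141.5]), array([248, 128,  27,  28], dtype=int32)) [ 0.46542161 -0.29549681  0.052     ] 0.03163347404268147
```

View pics/w5.png

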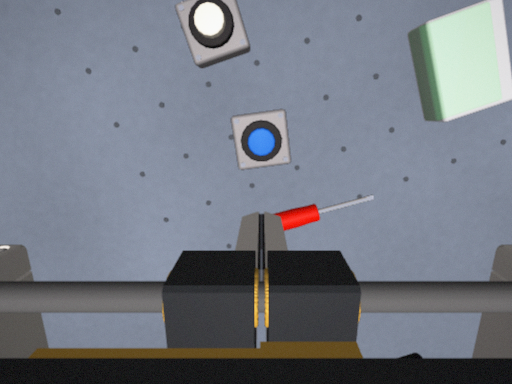

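Blue button is at (0.4654, -0.2955), diameter 31.6 mm against the given 32. White is well clear, at the top of the picture.

Emit:
{"op": "servo_tool", "data": {"steps": [[0.5, 1.3, 0, 0], [0.5, 1.3, -2, 0], [0.49, 1.3, -3, 0], [0, 0, -3, 0], [0, 0, -3, 0], [0, 0, -2, 0], [0, 0, -1, 0], [0, 0, 0, 0], [0, 0, 0, 0]]}}

```text
t: 12.25
position: [0.466, -0.2961, 0.0772]
tool_rot: [0.001, 0.83, 0.558, 0.0]
contact_force: [0.1, 0.9, -0.5]
finger_gap: 0.0007
```

Emit:
{"op": "servo_tool", "data": {"steps": [[0, 0, -0.3, 0], [0, 0, -0.3, 0], [0, 0, -0.2, 0], [0, 0, -0.2, 0], [0, 0, 0, 0]]}}

```text
t: 12.75
position: [0.4655, -0.2968, 0.0665]
tool_rot: [0.001, 0.83, 0.557, 0.0]
contact_force: [-0.4, -0.6, 2.7]
finger_gap: 0.0001
```

Emit:
{"op": "servo_tool", "data": {"steps": [[0, 0, -0.2, 0], [0, 0, -0.2, 0], [0, 0, -0.1, 0], [0, 0, 0, 0], [0, 0, 0, 0]]}}

```text
t: 13.25
position: [0.4656, -0.2968, 0.0632]
tool_rot: [0.001, 0.83, 0.557, 0.0]
contact_force: [-1.3, 2.7, 10.1]
finger_gap: 0.0004
```

Emit:
{"op": "servo_tool", "data": {"steps": [[0, 0, -0.1, 0], [0, 0, 0, 0], [0, 0, 0, 0]]}}

```text
t: 13.55
position: [0.4656, -0.2968, 0.0631]
tool_rot: [0.001, 0.83, 0.557, 0.0]
contact_force: [-4.0, 2.5, 15.0]
finger_gap: 0.0005
```

Blue is on its stop: z unchanged while the force rose to 15 N. I'm releasing, retreating and taking a last look.

Emit:
{"op": "servo_tool", "data": {"steps": [[0, 0, 0.5, 0], [0, 0, 1, 0], [0, 0, 3, 0], [0, 0, 4, 0], [-0.5, -1.3, 4, 0], [-0.5, -1.3, 2.5, 0], [-0.5, -1.3, 0, 0], [0, 0, 0, 0], [0, 0, 0, 0]]}}

```text
t: 14.45
position: [0.4492, -0.3347, 0.2072]
tool_rot: [-0.002, 0.831, 0.557, -0.0]
contact_force: [-0.6, 0.1, -0.5]
finger_gap: 0.0003
```

```bash
python3 - <<'E'
from meas import *
s=read_state();im=snapshot("wrist")[:,:,::-1].copy()
cm=camera_model("wrist");T=wT(s,cm);print(s['t'],s['position'],s['contact_force'])
H,S,V=cv2.split(cv2.cvtColor(im,cv2.COLOR_BGR2HSV))
for b in blobs((H>100)&(H<125)&(S>150)&(V>50),60): print(b,onz(b[1],.052,cm,T), b[2][2:].max()/287.4*(T[2,3]-.052))
sc=snapshot("scene")[:,:,::-1];sd=snapshot("side")[:,:,::-1]
for n,i,sl in(("scene",sc,np.s_[120:230,90:390]),("side",sd,np.s_[140:330,110:400])):
    o=cv2.imread(f"pics/{n}0.png"); d=np.abs(o.astype(int)-i).max(2)>40
    print(n,blobs(d,15))
cv2.imwrite("pics/end.png",np.hstack([sc[100:300,90:400],sd[140:340,110:420]]))
E
```

```text
14.45 [ 0.44917154 -0.33467993  0.20720177] [-0.55468116  0.1143907  -0.46722603]
(np.int32(645), array([262.4, 141.7]), array([249, 128,  28,  29], dtype=int32)) [ 0.46549837 -0.29555955  0.052     ] 0.03196935526837546
scene [(np.int32(1161), array([12.2, 25.3]), array([ 0,  0, 31, 49], dtype=int32)), (np.int32(195), array([44.5, 12.4]), array([39,  0, 19, 29], dtype=int32)), (np.int32(6685), array([96.3, 56.6]), array([ 41,   0, 114, 143], dtype=int32)), (np.int32(1296), array([209.8,  27.2]), array([192,   0,  34,  71], dtype=int32)), (np.int32(1736), array([249.,  51.]), array([222,   0,  41, 107], dtype=int32)), (np.int32(30), array([187.2,  41.7]), array([182,  39,  13,   6], dtype=int32)), (np.int32(282), array([23.6, 54.4]), array([ 5, 44, 38, 18], dtype=int32)), (np.int32(228), array([177.6,  64.7]), array([171,  45,  18,  32], dtype=int32)), (np.int32(1156), array([31.8, 80.8]), array([ 0, 55, 69, 67], dtype=int32)), (np.int32(16), array([28.6, 64.4]), array([23, 62, 12,  6], dtype=int32)), (np.int32(45), array([213.4,  88. ]), array([207,  84,  14,   8], dtype=int32)), (n
[... 608 characters left out ...]
, array([368,  94,   6,  26], dtype=int32)), (np.int32(360), array([405.6, 167. ]), array([395, 134,  21,  88], dtype=int32)), (np.int32(126), array([446.4, 155.4]), array([440, 149,  16,  12], dtype=int32)), (np.int32(110), array([432.2, 208.2]), array([426, 202,  15,  12], dtype=int32)), (np.int32(132), array([386.6, 257.1]), array([383, 231,  10,  48], dtype=int32)), (np.int32(173), array([504.4, 275.2]), array([496, 260,  16,  30], dtype=int32)), (np.int32(2551), array([418.5, 311.1]), array([385, 283,  78,  54], dtype=int32)), (np.int32(57), array([482.1, 298.2]), array([478, 291,  10,  14], dtype=int32)), (np.int32(133), array([475.8, 315.3]), array([469, 304,  17,  21], dtype=int32))]
```

View pics/end.png

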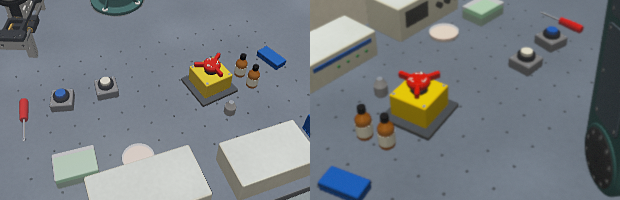

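```bash
python3 -c "
from cell import *
print(order.job_done())"
```

```text
the job is handed in; nothing more can be done
None
```

The emergency-stop test is done in the order asked, and I handed it in at about 14.6 s of the 48 s allowed.

- **Stop pressed:** I pushed the red button to the bottom of its stroke at 13.6 N. After I let go, the pictures showed it latched in.
- **Stop released:** I pushed one ear about 0.6 rad clockwise with the shut fingers. The force shown between moves was about 2.5 N or less. The button sprang out, and the head turned back to rest (ears at 8°, 130° and 249°, against 9°, 129° and 249° before).
- **Blue reset:** I pressed it 6 mm to its stop. The position held while the force rose to 15 N. After release its measured size and place were the same as before.

**Last checks:** Compared with the first pictures, the changes I found were where the arm and gripper had been or now were. One tiny changed patch in the scene view, at about (125,151) and clear of the objects, I took to be a finger but did not check. The station and the loose things look unmoved, I never went down near the white button, and the robot is touching nothing. None of the checks disagreed.

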